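Clamp a gearmotor in the machine vise

ROBOT

A 6-joint arm with a two-finger parallel gripper is mounted at the origin on the work surface. World frame = base frame: x ahead of the robot, y to its left, z up, the work surface at z = 0. Lengths are in m, angles in degrees, forces in N, time in s.
With the tool pointing down it reaches from about 0.275 to 0.825 m from the base axis. Payload 5.2 kg.
Tool frame: the origin (TCP) lies on the centre line of the jaws, within the pads' length; the fingertips stand 11 mm ahead of it and the grasp point (between the pads) lies 8 mm behind it (r.finger_overhang is the distance from the TCP to the fingertips, in m); z points along the fingers, x is the direction in which the jaws open and shut, and the axes are right-handed (so a half turn about z gives the same grasp; the last joint's range is limited). The gripper opens to 93 mm and grips with 3 to 60 N. Pads are 15 mm wide; open, the fingers measure 128 mm over their backs; the gripper's body (75 mm by 188 mm) begins 65 mm behind the grasp point.
Start: joints at [-88.682, 14.817, 87.949, -0, 77.235, -11.62], TCP at [0.123, -0.536, 0.23] pointing down, gripper open.
Joint ranges: [-179.93, 179.93], [-52.35, 119.4], [10.71, 147.94], [-69.91, 249.91], [12.55, 155.21], [-178.61, 178.61]. Speed limits (degrees/s): [147.25, 147.25, 180, 180, 180, 180].

INTERFACE

Orientations are given as a 3x3 rotation matrix whose columns are the frame's x, y, z axes.
In Python, from rig import r gives the robot as it stands.
- The arm moves only by the tool apply_moves, never from a script. Its arguments are lists of equal length, an entry for each row: "translation": the shift along the tool's x, y, z in mm, a list of three; "dr": the turn, a rotation vector about the tool's x, y, z in rad, a list of three. In form: {"translation": [[x, y, z], ...], "dr": [[rx, ry, rz], ...]}. A call has exactly 5 rows; each row shifts and turns the commanded pose from where the row before left it, along the tool's axes as they then stand; what a row does not reach is not made up. A row lasts 1/12 s, in which the tool goes at most 41.7 mm and 7.16 degrees, less where a joint would pass 70% of its speed; a pose out of reach is approached as far as the arm can. A call is refused whole if a number of a shift passes 41.7 or a number of a turn 0.125, either way. A call with a gripper value outside its range is refused whole. "gripper" is the gripper's target within -1 to 1 (shut at 1, half-way at 0, fully open at -1), set as the call begins (left out, the last holds). The fingers move at their own pace and stop on an object; "squeeze" is the grip in N (left out, the last holds). Time passes only in rows, so rows that do not move let the fingers close, or fill a call up. It gives the time, the measured TCP pose, the force and the opening at its end, in the units of the state.
- r.sense(): the state, without advancing time (a new reading comes with each control period).
- r.snapshot(name): name is "side" or "top"; returns a dict with "color" (384x512x3 uint8, red, green, blue), "camera_matrix" (3x3 intrinsics, pixels), "R" (3x3) and "t" (3): a world point X has camera coordinates R X + t. Camera axes: x right, y down, z forward; pixel columns grow to the right and rows downward; lengths in m; the calibration is good to about 2 mm. A picture is of the moment at which its call begins. There is no depth.
- r.close_job(): hands the job in, once; it reports no verdict.
The state is a dict: "time": time; "qpos": joint angles; "joint_vel": joint speeds; "joint_torque": joint torques, N m; "eef_pos": TCP position; "tool_rot": TCP orientation; "force": force on the tool from outside, world axes, zero at the start; "wrist_torque": the same for the moment, N m; "gripper_width": finger opening in m.
Only numpy, scipy, OpenCV 4.12 (cv2) and the standard library are available. Lean on these libraries where they do the work, as an engineer would, in place of code of your own. Each camera call takes 0.05 s, during which the arm holds its last target.

TASK

Clamp the smaller of the two gearmotors in the machine vise: stand it upright on the vise bed between the jaws, near the middle of their width, motor can up and the long sides of its housing facing the jaws, and let go of it. Then wind the crank clockwise (seen from the crank end) until the housing is held tight between both jaws, and let go of the crank. Leave the other things on the bench where they are.

Things in the scene. Friction and masses are not known exactly. Their poses are not given: they have to be found in the camera images.
- gearmotor: the smaller gearmotor (about 280 g): aluminium housing 56 long (its x) x 36 wide (its y) x 30 tall, an upright round motor can on top, 66 tall in all; a brass spindle 8 across sticks out 10 from the +x end. Origin: centre of its underside, z up. Starts upright on the bench, yaw within 0.7 rad; may have swapped places with big_motor or flange. Either end may face either way in the vise
- motor_can (a point): middle of the smaller gearmotor's motor can: steel, upright, 28 across, 36 tall (from 30 to 66 above the underside). This point is 48 above the underside, at x = -8, y = 0 in the gearmotor's frame. Axes as the gearmotor's
- vise: machine vise, bolted down, foot plate 150 x 210. Origin: centre of its underside, z up. Its y axis runs along the screw from the crank (-y end) to the fixed jaw (+y end), x along the width of the jaws. The flat bed on which parts stand is 85 above the origin; the jaws are 100 wide and their tops stand 26 above the bed. Yaw within 0.35 rad of the world axes
- fixed_jaw: fixed jaw, 100 wide, 40 thick. Origin: on its clamping face (which looks to the vise's -y), at mid width, at bed level; it lies at (0, 60, 85) in the vise's frame. Axes as the vise's
- moving_jaw: sliding jaw, 100 wide, 32 thick. Origin: on its clamping face (which looks to the vise's +y), at mid width, at bed level. Axes as the vise's. The gap is the distance from here to fixed_jaw's origin, 45 to 58 at the start. Only the crank moves it. After it meets a part and pushes it against the fixed jaw it stands still while the drive winds up like a spring
- crank (a joint): crank angle, rad: 0 with the handle straight up and a gap of 58; grows clockwise seen from the crank end (from the top towards the vise's +x, then down) and closes the gap by 14 a turn. Starts at 0 to 5.6, stays where left. A 36 wide part is met at 9.9; then the grip grows 11 N per rad, to a hard stop at 12.6. Tight is over 8 N: 0.8 rad past contact; 11.5 is sound. Takes about 4 N at the handle
- crank_grip (a point): middle of the crank's handle, a freely revolving black sleeve 16 to 17 across and 42 long, along the vise's y axis, 38 from the screw's axis. It goes round an upright circle: a gripper can hold it from above, closing along the vise's x, and go round with it without turning. Its middle comes down to 32 above the bench. The crank arm is 22 to 30 from it, towards the vise. Axes turn with the crank
- crank_centre (a point): centre of the circle on which crank_grip travels, fixed to the vise at (0, -151, 70) in the vise's frame; radius 38. Axes as the vise's
- big_motor: the larger gearmotor, a bystander: housing 80 x 50 x 34, motor can 42 across and 48 tall on it (82 tall in all). Origin: centre of its underside
- flange: turned steel flange, a bystander: disc 64 across and 10 thick with a hub 32 across, 36 tall in all. Origin: centre of its underside
- bracket: bent steel angle bracket, a bystander, 40 x 90, 40 tall. Origin: centre of its foot
- screwdriver: screwdriver lying on the bench, a bystander
- spray: spray can, a bystander, 54 across, 170 tall

How it is judged (in metres and radians):
On the way, in this order (a step that is already met when the one before it is completed fails the run):
1. the smaller gearmotor stands upright on the vise bed between the jaws, let go (z of gearmotor in the frame of vise between 0.08 and 0.09 m and x of gearmotor in the frame of vise between -0.025 and 0.025 m and angle between gearmotor's own z axis and vertical below 0.1 rad and y of gearmotor in the frame of vise between 0 and 0.047 m and angle between the x axis of gearmotor and the x axis of vise, either way round below 0.3 rad and contact force between the fingers and gearmotor below 0.2 N), for 0.2 s.
2. the crank has been wound until both jaws press the housing (contact force between each of moving_jaw, fixed_jaw and gearmotor above 8 N), for 0.2 s.
At the end, for the whole second after the job is handed in: The smaller gearmotor stands upright (within 0.1 rad) on the vise bed (underside within 5 mm of bed level), within 25 mm of the middle of the jaws' width, long sides along the jaws (within 0.08 rad), pressed by both jaws with over 8 N each; it and the crank are at rest and let go (all of step 2 and z of gearmotor in the frame of vise between 0.08 and 0.09 m and x of gearmotor in the frame of vise between -0.025 and 0.025 m and angle between gearmotor's own z axis and vertical below 0.1 rad and angle between the x axis of gearmotor and the x axis of vise, either way round below 0.08 rad and horizontal distance between gearmotor and vise below 0.06 m and linear speed of gearmotor below 0.02 m/s and angular speed of gearmotor below 0.1 rad/s and contact force between the fingers and gearmotor below 0.2 N and velocity of joint crank between -0.1 and 0.1 rad/s); the robot touches nothing.
It fails at once if another thing on the bench is shifted by more than 30 mm (distance of any of big_motor, flange, bracket, screwdriver, spray from where it was at the start of the episode above 0.03 m).
It also fails if it takes over 61 s, if anything falls off the work surface, if the arm or the gripper's body presses on something with over 40 N, if the wrist force passes 120 N, or if a joint passes its speed limit or range.

## Working session

There is one attempt and no reset: what is moved stays moved. The work goes in short steps, Python scripts to look and compute and a tool call to move; the robot and the scene stay as the last step left them, time stands still between calls to the robot, and variables do not carry over. Pictures are saved under pics/ and viewed, and the job is handed in when it is done.

Besides the shell and the picture viewer there is one more tool, called after "Emit:" as name(argument=value, ...), one argument or row to a line, values as JSON. apply_moves: Moves the arm, as the interface text tells. Its arguments: {"type":"object","properties":{"translation":{"type":"array"},"dr":{"type":"array"},"gripper":{"type":"number"},"squeeze":{"type":"number"}},"required":["translation","dr"]}

```bash
ls; mkdir -p pics; cat > h.py <<'E'
import numpy as np, cv2, sys
from rig import r
def snap(name,fn):
    s=r.snapshot(name); cv2.imwrite('pics/'+fn,s['color'][:,:,::-1]); np.savez('pics/'+fn+'.npz',**{k:np.asarray(v) for k,v in s.items()}); return s
E
python3 - <<'E'
from h import *
print(r.sense())
for n in('side','top'):
    s=snap(n,n+'0.png'); print(n,s['camera_matrix'],s['R'],s['t'])
E
```

```text
pics
{'time': 0.0, 'qpos': array([-8.86806340e+01,  1.48582332e+01,  8.80090421e+01, -1.83089689e-03,
        7.72330975e+01, -1.16178153e+01]), 'joint_vel': array([ 0.00268221, -0.0854808 , -0.14038287,  0.03842749,  0.06102955,
       -0.05639795]), 'joint_torque': array([ 9.20518287e-04, -4.37302208e+01, -2.83997798e+01,  7.20195542e-02,
        4.15814412e-02, -1.54559007e-04]), 'eef_pos': array([ 0.12315197, -0.53551713,  0.22884157]), 'tool_rot': array([[ 2.23889474e-01, -9.74614538e-01, -7.14933273e-05],
       [-9.74613019e-01, -2.23889254e-01,  1.75065309e-03],
       [-1.72221854e-03, -3.22274472e-04, -9.99998465e-01]]), 'force': array([-0.98393941, -0.48887222, -0.92538983]), 'wrist_torque': array([-0.06172113,  0.02026646,  0.01387098]), 'gripper_width': 0.09295879988872974}
side [[367.11284992   0.         257.345809  ]
 [  0.         367.11284992 187.23302422]
 [  0.           0.           1.        ]] [[-0.98539151 -0.17023211 -0.00496033]
 [-0.12370516  0.73548034 -0.66615742]
 [ 0.11704961 -0.65581224 -0.74579467]] [0.5324639  0.15570919 1.08062823]
top [[486.44260163   0.         254.82321004]
 [  0.         486.44260163 186.99297569]
 [  0.           0.           1.        ]] [[-0.02086968 -0.99974198 -0.00896828]
 [-0.98107548  0.02220549 -0.19234819]
 [ 0.19249771  0.00478432 -0.98128576]] [-0.04401066  0.56493485  1.27929154]
```

View pics/side0.png

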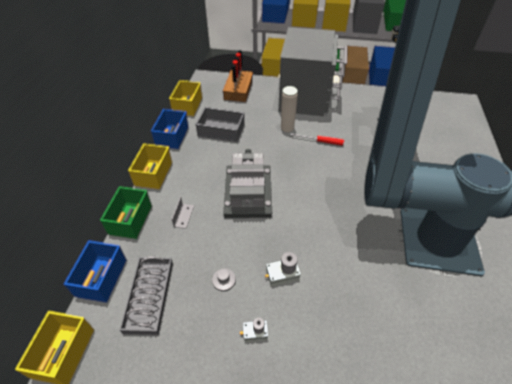

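View pics/top0.png

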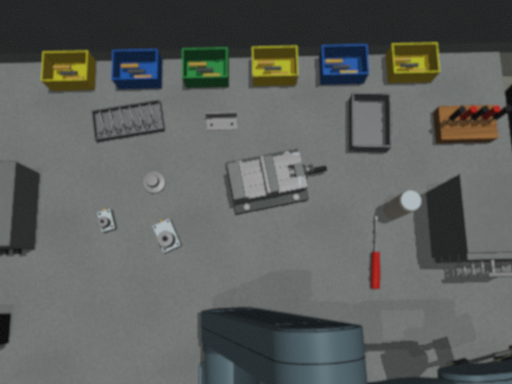

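```bash
python3 - <<'E'
from h import *
t=cv2.imread('pics/top0.png'); s=cv2.imread('pics/side0.png')
a=cv2.resize(t[135:225,210:340],None,fx=6,fy=6,interpolation=cv2.INTER_CUBIC)
b=cv2.resize(t[170:260,80:190],None,fx=6,fy=6,interpolation=cv2.INTER_CUBIC)
c=cv2.resize(s[140:225,210:290],None,fx=7,fy=7,interpolation=cv2.INTER_CUBIC)
d=cv2.resize(s[245:350,200:310],None,fx=5.7,fy=5.7,interpolation=cv2.INTER_CUBIC)
for n,i in zip('abcd',(a,b,c,d)): cv2.imwrite(f'pics/z{n}.png',i); print(i.shape)
E
```

```text
(540, 780, 3)
(540, 660, 3)
(595, 560, 3)
(598, 627, 3)
```

View pics/za.png

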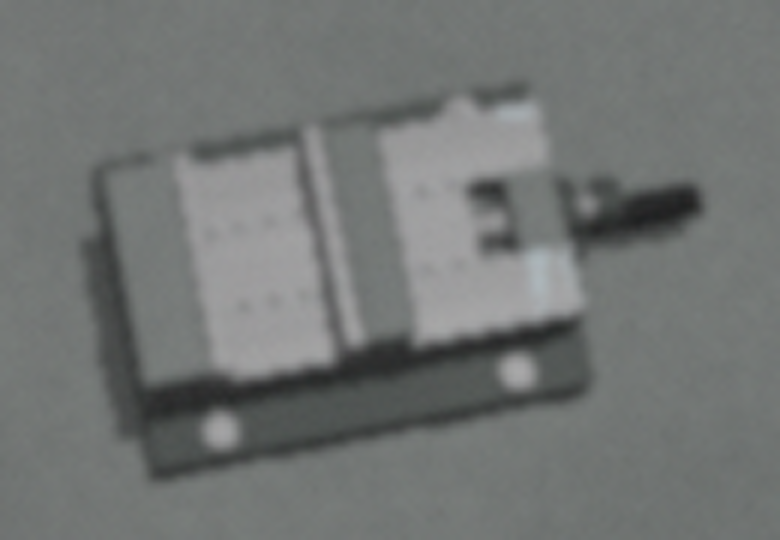

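View pics/zb.png

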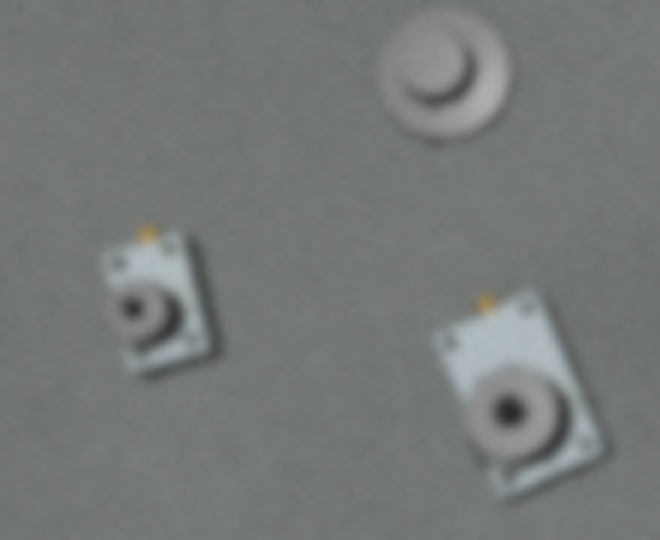

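View pics/zc.png

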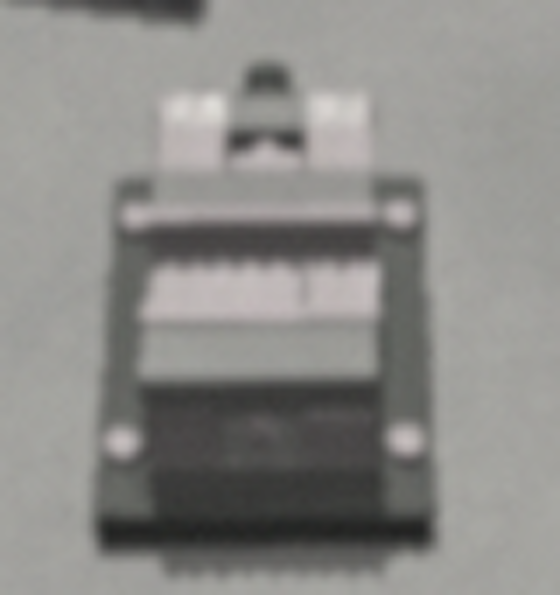

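View pics/zd.png

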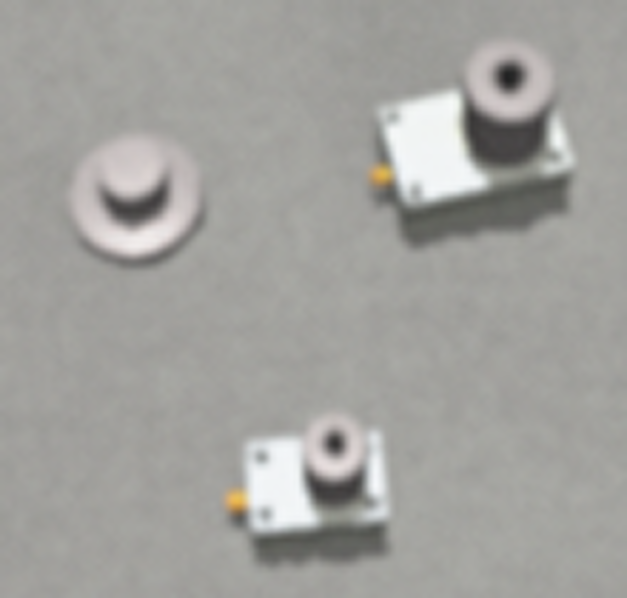

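```bash
cat >> h.py <<'E'
def load(fn): return np.load('pics/'+fn+'.npz')
def tri(st,pt,ss,ps):
    Ps=[s['camera_matrix']@np.c_[s['R'],s['t']] for s in(st,ss)]
    X=cv2.triangulatePoints(Ps[0],Ps[1],np.array(pt,float).reshape(2,1),np.array(ps,float).reshape(2,1))[:,0]; X=X[:3]/X[3]
    e=[np.linalg.norm(proj(s,X)-p) for s,p in((st,pt),(ss,ps))]
    return X,np.round(e,2)
def proj(s,X):
    c=s['camera_matrix']@(s['R']@np.asarray(X,float)+s['t']); return c[:2]/c[2]
def ray(s,p,z):
    d=s['R'].T@np.linalg.solve(s['camera_matrix'],[p[0],p[1],1.]); C=-s['R'].T@s['t']
    return C+d*(z-C[2])/d[2]
def uz(p,f,o): return (np.array(p,float)+.5)/f-.5+np.array(o)
E
python3 - <<'E'
from h import *
np.set_printoptions(precision=4,suppress=True)
T=load('top0.png');S=load('side0.png')
A=lambda p:uz(p,6,(210,135)); B=lambda p:uz(p,6,(80,170)); C=lambda p:uz(p,7,(210,140)); D=lambda p:uz(p,5.7,(200,245))
L={'can hole':(B((133,308)),D((335,443))),
'h1':(B((103,255)),D((258,535))),'h2 +x-y':(B((188,233)),D((246,438))),'h3':(B((213,352)),D((378,435))),'h4':(B((132,372)),D((386,520))),
'big can':(B((510,411)),D((509,77))),
'fj+x+y':(A((107,165)),C((138,383))),'fj+x-y':(A((180,155)),C((145,320))),'fj-x-y':(A((212,378)),C((378,320))),'fj-x+y':(A((140,385)),C((380,383))),
'mj+x+y':(A((303,128)),C((150,222))),'mj-x+y':(A((355,347)),C((374,222))),'handle end':(A((695,200)),C((267,72)))}
for k,(a,b) in L.items():
    X,e=tri(T,a,S,b); print(k,X,e)
E
```

```text
can hole [0.4771 0.3564 0.0686] [0.22 0.44]
h1 [0.5063 0.3841 0.0291] [0.53 1.1 ]
h2 +x-y [0.5171 0.3451 0.0286] [0.09 0.18]
h3 [0.4619 0.3328 0.0247] [0.09 0.18]
h4 [0.4531 0.3688 0.0278] [0.12 0.25]
big can [0.4262 0.184  0.0833] [0.15 0.26]
fj+x+y [0.622  0.0151 0.1051] [0.46 0.75]
fj+x-y [ 0.6255 -0.0175  0.1075] [0.33 0.52]
fj-x-y [ 0.5256 -0.0301  0.1112] [0.18 0.28]
fj-x+y [0.5222 0.0015 0.1086] [0.38 0.61]
mj+x+y [ 0.6358 -0.0723  0.1098] [0.41 0.63]
mj-x+y [ 0.5385 -0.0928  0.1048] [0.05 0.08]
handle end [ 0.6181 -0.2551  0.0349] [0.13 0.18]
```

```bash
python3 - <<'E'
from h import *
np.set_printoptions(precision=4,suppress=True)
T=load('top0.png');S=load('side0.png')
for s in(T,S): print('cam',-s['R'].T@s['t'])
A=lambda p:uz(p,6,(210,135)); C=lambda p:uz(p,7,(210,140))
for n,a in dict(fp_mxpy=(152,478),fp_mxmy=(588,393)).items(): print(n,ray(T,A(a),.0),ray(T,A(a),.02))
for n,a in dict(b_mxpy=(220,430),b_mxmy=(517,370)).items(): print(n,ray(T,A(a),.02))
for n,a in dict(fp_pxpy=(98,525),fp_mxpy=(432,525)).items(): print(n,ray(S,C(a),.0),ray(S,C(a),.02))
print('bolts tri',tri(T,A((220,430)),S,C((407,440))),tri(T,A((517,370)),S,C((400,213))))
print('jaws at .111')
for n,a in dict(fjpp=(107,165),fjpm=(180,155),fjmm=(212,378),fjmp=(140,385),mjpp=(303,128),mjmp=(355,347),mjplate_p=(330,128),mjplate_m=(372,347),mjback_p=(380,125),mjback_m=(412,338)).items(): print(n,ray(T,A(a),.111))
for n,a in dict(fjpp=(138,383),fjpm=(145,320),fjmm=(378,320),fjmp=(380,383),mjpp=(150,222),mjmp=(374,222),).items(): print('S',n,ray(S,C(a),.111))
for z in(.03,.05,.08,.108): print('handle',z,ray(T,A((640,210)),z),ray(T,A((695,200)),z),ray(S,C((267,72)),z))
E
```

```text
cam [ 0.3071 -0.0627  1.3636]
cam [0.4175 0.6848 0.9123]
fp_mxpy [0.4973 0.0019 0.    ] [0.4945 0.0009 0.02  ]
fp_mxmy [ 0.5333 -0.205   0.    ] [ 0.53   -0.2029  0.02  ]
b_mxpy [ 0.5164 -0.031   0.02  ]
b_mxmy [ 0.5416 -0.1702  0.02  ]
fp_pxpy [0.6453 0.013  0.    ] [0.6403 0.0277 0.02  ]
fp_mxpy [ 0.4982 -0.0118  0.    ] [0.4964 0.0035 0.02  ]
bolts tri (array([ 0.5138, -0.0313,  0.0335]), array([0.17, 0.26])) (array([ 0.5386, -0.1691,  0.0341]), array([0.21, 0.31]))
jaws at .111
fjpp [0.6217 0.0147 0.111 ]
fjpm [ 0.6255 -0.0176  0.111 ]
fjmm [ 0.5252 -0.0301  0.111 ]
fjmp [0.5228 0.0013 0.111 ]
mjpp [ 0.6366 -0.0723  0.111 ]
mjmp [ 0.5375 -0.0927  0.111 ]
mjplate_p [ 0.6363 -0.0842  0.111 ]
mjplate_m [ 0.5373 -0.1001  0.111 ]
mjback_p [ 0.6372 -0.1064  0.111 ]
mjback_m [ 0.5409 -0.1177  0.111 ]
S fjpp [0.6182 0.0204 0.111 ]
S fjpm [ 0.623  -0.0142  0.111 ]
S fjmm [ 0.5265 -0.0304  0.111 ]
S fjmp [0.5201 0.0039 0.111 ]
S mjpp [ 0.6335 -0.0707  0.111 ]
S mjmp [ 0.5373 -0.0868  0.111 ]
handle 0.03 [ 0.6146 -0.2298  0.03  ] [ 0.6188 -0.2558  0.03  ] [ 0.6199 -0.2605  0.03  ]
handle 0.05 [ 0.61   -0.2273  0.05  ] [ 0.6142 -0.2529  0.05  ] [ 0.6153 -0.239   0.05  ]
handle 0.08 [ 0.6031 -0.2235  0.08  ] [ 0.6071 -0.2485  0.08  ] [ 0.6084 -0.2069  0.08  ]
handle 0.108 [ 0.5966 -0.22    0.108 ] [ 0.6006 -0.2445  0.108 ] [ 0.602  -0.1769  0.108 ]
```

```bash
python3 - <<'E'
from h import *
t=cv2.imread('pics/top0.png'); s=cv2.imread('pics/side0.png')
def en(i,f):
    i=cv2.resize(i,None,fx=f,fy=f,interpolation=cv2.INTER_CUBIC).astype(float)
    return np.clip((i-30)*1.4,0,255).astype(np.uint8)
a=en(t[140:200,275:340],9); c=en(s[140:180,225:270],12)
cv2.imwrite('pics/ze.png',a);cv2.imwrite('pics/zf.png',c)
E
```

```text
(no output)
```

View pics/ze.png

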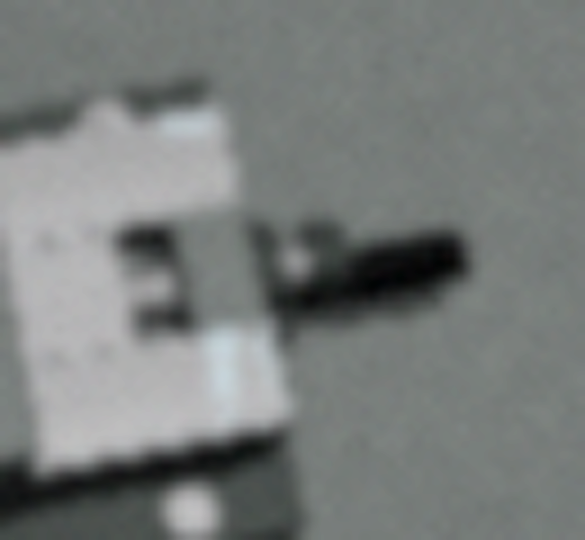

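View pics/zf.png

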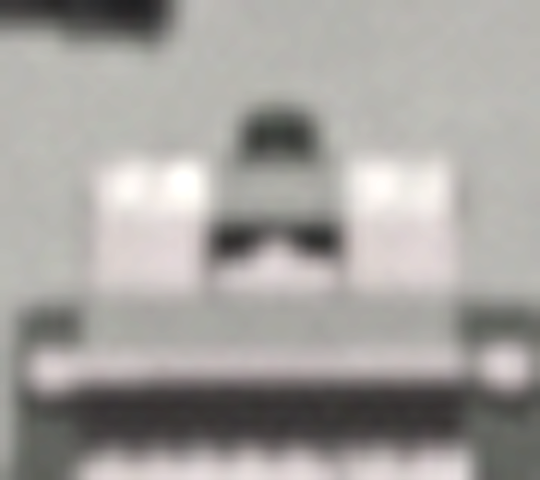

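Emit:
apply_moves(
  translation=[
    [-24,-24.5,-4],
    [-24,-24.5,-4],
    [-24,-24.5,-4],
    [-24,-24.5,-4],
    [-24,-24.5,-4],
  ],
  dr=[
    [0,0,0],
    [0,0,0],
    [0,0,0],
    [0,0,0],
    [0,0,0],
  ],
  gripper=-1,
)

```text
time: 0.52
eef_pos: [0.2161, -0.39, 0.2493]
tool_rot: [[0.223, -0.975, -0.0], [-0.975, -0.223, 0.001], [-0.001, -0.0, -1.0]]
force: [1.0, 0.2, 0.4]
gripper_width: 0.0929
```

Emit:
apply_moves(
  translation=[
    [-24,-24.5,0],
    [-24,-24.5,0],
    [-24,-24.5,0],
    [-24,-24.5,0],
    [-24,-24.5,0],
  ],
  dr=[
    [0,0,0],
    [0,0,0],
    [0,0,0],
    [0,0,0],
    [0,0,0],
  ],
)

```text
time: 0.93
eef_pos: [0.3086, -0.2455, 0.2495]
tool_rot: [[0.223, -0.975, -0.0], [-0.975, -0.223, 0.0], [-0.0, 0.0, -1.0]]
force: [0.5, -1.4, 0.0]
gripper_width: 0.0927
```

Emit:
apply_moves(
  translation=[
    [-24,-24.5,0],
    [-24,-24.5,0],
    [-24,-24.5,0],
    [-24,-24.5,0],
    [-24,-24.5,0],
  ],
  dr=[
    [0,0,0],
    [0,0,0],
    [0,0,0],
    [0,0,0],
    [0,0,0],
  ],
)

```text
time: 1.35
eef_pos: [0.4011, -0.1011, 0.2495]
tool_rot: [[0.224, -0.975, -0.0], [-0.975, -0.224, 0.0], [-0.0, 0.0, -1.0]]
force: [0.2, -1.0, 0.4]
gripper_width: 0.0929
```

Emit:
apply_moves(
  translation=[
    [-28.5,-11.8,0],
    [-28.5,-11.8,0],
    [-28.5,-11.8,0],
    [-28.5,-11.8,0],
    [-28.5,-11.8,0],
  ],
  dr=[
    [0,0,0],
    [0,0,0],
    [0,0,0],
    [0,0,0],
    [0,0,0],
  ],
)

```text
time: 1.77
eef_pos: [0.426, 0.0508, 0.2494]
tool_rot: [[0.224, -0.975, -0.001], [-0.975, -0.224, 0.0], [-0.0, 0.001, -1.0]]
force: [0.5, 0.1, -0.1]
gripper_width: 0.093
```

Emit:
apply_moves(
  translation=[
    [-28.5,-11.8,0],
    [-28.5,-11.8,0],
    [-28.5,-11.8,0],
    [-28.5,-11.8,0],
    [-28.5,-11.8,0],
  ],
  dr=[
    [0,0,0],
    [0,0,0],
    [0,0,0],
    [0,0,0],
    [0,0,0],
  ],
)

```text
time: 2.18
eef_pos: [0.4516, 0.2029, 0.2493]
tool_rot: [[0.224, -0.975, -0.001], [-0.975, -0.224, -0.0], [0.0, 0.001, -1.0]]
force: [0.2, -0.1, 0.4]
gripper_width: 0.0927
```

Emit:
apply_moves(
  translation=[
    [-28.5,-11.8,10],
    [-28.5,-11.8,10],
    [-28.5,-11.8,20],
    [-28.5,-11.8,20],
    [-28.5,-11.8,20],
  ],
  dr=[
    [0,0,0],
    [0,0,0],
    [0,0,0],
    [0,0,0],
    [0,0,0],
  ],
)

```text
time: 2.6
eef_pos: [0.4773, 0.355, 0.1685]
tool_rot: [[0.224, -0.975, -0.0], [-0.975, -0.224, -0.0], [0.0, 0.0, -1.0]]
force: [1.2, -0.6, -0.1]
gripper_width: 0.0929
```

Emit:
apply_moves(
  translation=[
    [-1,0,30],
    [0,0,30],
    [0,0,20],
    [0,0,0],
    [0,0,0],
  ],
  dr=[
    [0,0,0],
    [0,0,0],
    [0,0,0],
    [0,0,0],
    [0,0,0],
  ],
)

```text
time: 3.02
eef_pos: [0.4763, 0.3539, 0.0885]
tool_rot: [[0.224, -0.975, -0.003], [-0.975, -0.224, -0.002], [0.001, 0.003, -1.0]]
force: [0.0, -0.3, 1.6]
gripper_width: 0.0929
```

```bash
python3 - <<'E'
from h import *
s=snap('side','s1.png')['color'][240:350,190:330,::-1]; t=snap('top','t1.png')['color'][150:260,60:200,::-1]
cv2.imwrite('pics/c1.png',np.hstack([cv2.resize(i,None,fx=2.85,fy=4*.71,interpolation=cv2.INTER_CUBIC) for i in(s,t)]))
E
```

```text
(no output)
```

View pics/c1.png

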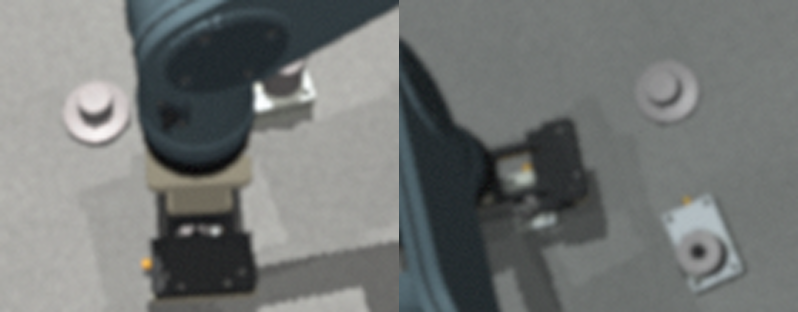

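The housing sits between the open fingers in both views, with the spindle visible at about (147,264) on the left. Next I go down and close.

Emit:
apply_moves(
  translation=[
    [-1,0,15],
    [-1,0,15],
    [0,0,9],
    [0,0,0],
    [0,0,0],
  ],
  dr=[
    [0,0,0],
    [0,0,0],
    [0,0,0],
    [0,0,0],
    [0,0,0],
  ],
)

```text
time: 3.53
eef_pos: [0.4773, 0.3564, 0.0515]
tool_rot: [[0.224, -0.975, 0.001], [-0.975, -0.224, 0.0], [-0.0, -0.001, -1.0]]
force: [0.1, -0.1, -0.2]
gripper_width: 0.0933
```

Emit:
apply_moves(
  translation=[
    [0,0,0],
    [0,0,0],
    [0,0,0],
    [0,0,0],
    [0,0,0],
  ],
  dr=[
    [0,0,0],
    [0,0,0],
    [0,0,0],
    [0,0,0],
    [0,0,0],
  ],
  gripper=1,
  squeeze=30,
)

```text
time: 3.95
eef_pos: [0.477, 0.3564, 0.051]
tool_rot: [[0.224, -0.975, 0.0], [-0.975, -0.224, 0.0], [-0.0, -0.001, -1.0]]
force: [-0.3, -0.7, -0.2]
gripper_width: 0.0642
```

Emit:
apply_moves(
  translation=[
    [0,0,0],
    [0,0,0],
    [0,0,0],
    [0,0,0],
    [0,0,0],
  ],
  dr=[
    [0,0,0],
    [0,0,0],
    [0,0,0],
    [0,0,0],
    [0,0,0],
  ],
)

```text
time: 4.37
eef_pos: [0.4768, 0.3563, 0.0506]
tool_rot: [[0.224, -0.975, -0.0], [-0.975, -0.224, -0.0], [-0.0, 0.0, -1.0]]
force: [-0.8, -1.2, 0.3]
gripper_width: 0.0308
```

Emit:
apply_moves(
  translation=[
    [0,0,0],
    [0,0,0],
    [0,0,-5],
    [0,0,-15],
    [0,0,-25],
  ],
  dr=[
    [0,0,0],
    [0,0,0],
    [0,0,0],
    [0,0,0],
    [0,0,0],
  ],
)

```text
time: 4.78
eef_pos: [0.4743, 0.3551, 0.0931]
tool_rot: [[0.224, -0.975, -0.007], [-0.975, -0.224, -0.003], [0.002, 0.007, -1.0]]
force: [-0.2, 1.0, -4.4]
gripper_width: 0.0274
```

Emit:
apply_moves(
  translation=[
    [0,0,-35],
    [0,0,-35],
    [0,0,-35],
    [0,0,-20],
    [0,0,0],
  ],
  dr=[
    [0,0,0],
    [0,0,0],
    [0,0,0],
    [0,0,0],
    [0,0,0],
  ],
)

```text
time: 5.2
eef_pos: [0.4791, 0.3576, 0.2263]
tool_rot: [[0.224, -0.975, 0.009], [-0.975, -0.224, 0.004], [-0.002, -0.009, -1.0]]
force: [2.1, -0.1, -3.5]
gripper_width: 0.0274
```

```bash
python3 - <<'E'
from h import *
s=snap('side','s2.png')['color'][150:384,150:400,::-1]; t=snap('top','t2.png')['color'][130:364,20:270,::-1]
cv2.imwrite('pics/c2.png',np.hstack([cv2.resize(i,None,fx=1.6,fy=1.6,interpolation=cv2.INTER_CUBIC) for i in(s,t)]))
E
```

```text
(no output)
```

View pics/c2.png

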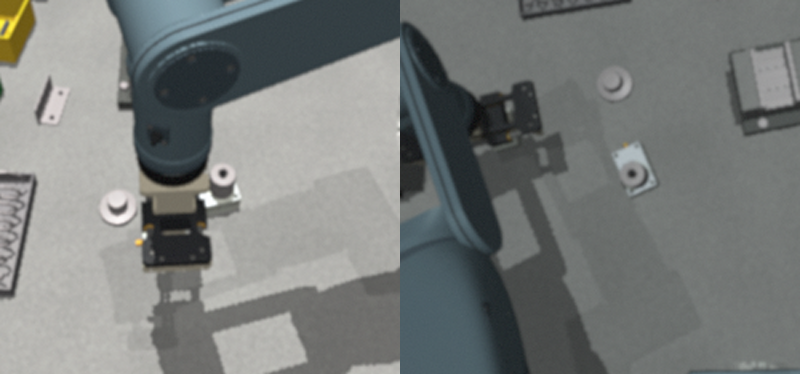

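Emit:
apply_moves(
  translation=[
    [15,0,0],
    [25,0,0],
    [32,0,0],
    [32,0,0],
    [32,0,0],
  ],
  dr=[
    [0,0,0],
    [0,0,0],
    [0,0,0],
    [0,0,0],
    [0,0,0],
  ],
)

```text
time: 5.72
eef_pos: [0.5055, 0.2223, 0.2171]
tool_rot: [[0.225, -0.974, -0.006], [-0.974, -0.225, -0.001], [-0.0, 0.006, -1.0]]
force: [0.9, -0.4, -3.6]
gripper_width: 0.0277
```

Emit:
apply_moves(
  translation=[
    [32,0,0],
    [32,0,0],
    [32,0,0],
    [32,0,0],
    [32,0,0],
  ],
  dr=[
    [0,0,0],
    [0,0,0],
    [0,0,0],
    [0,0,0],
    [0,0,0],
  ],
)

```text
time: 6.13
eef_pos: [0.5414, 0.0664, 0.2173]
tool_rot: [[0.224, -0.975, -0.006], [-0.975, -0.224, 0.001], [-0.002, 0.006, -1.0]]
force: [0.4, 0.7, -3.7]
gripper_width: 0.0271
```

Emit:
apply_moves(
  translation=[
    [32,0,0],
    [32,0,0],
    [30,0,0],
    [22,0,0],
    [11,-1,0],
  ],
  dr=[
    [0,0,0],
    [0,0,0],
    [0,0,0],
    [0,0,0],
    [0,0,0],
  ],
)

```text
time: 6.55
eef_pos: [0.5713, -0.0584, 0.2172]
tool_rot: [[0.221, -0.975, -0.006], [-0.975, -0.221, 0.001], [-0.002, 0.005, -1.0]]
force: [-0.1, 1.4, -3.1]
gripper_width: 0.0272
```

Emit:
apply_moves(
  translation=[
    [0,0,10],
    [0,0,10],
    [0,0,5],
    [0,0,0],
    [0,0,0],
  ],
  dr=[
    [0,0,0.03],
    [0,0,0.027],
    [0,0,0],
    [0,0,0],
    [0,0,0],
  ],
)

```text
time: 6.97
eef_pos: [0.5718, -0.0549, 0.1944]
tool_rot: [[0.17, -0.986, -0.003], [-0.986, -0.17, 0.001], [-0.001, 0.002, -1.0]]
force: [-0.5, -0.3, -2.5]
gripper_width: 0.0277
```

```bash
python3 - <<'E'
from h import *
print(r.sense()['eef_pos'])
s=snap('side','s3.png')['color'][90:240,180:320,::-1]; t=snap('top','t3.png')['color'][110:250,210:350,::-1]
cv2.imwrite('pics/c3a.png',cv2.resize(s,None,fx=4,fy=4,interpolation=cv2.INTER_CUBIC))
cv2.imwrite('pics/c3b.png',cv2.resize(t,None,fx=4,fy=4,interpolation=cv2.INTER_CUBIC))
E
```

```text
[ 0.57176504 -0.05488019  0.19441557]
```

View pics/c3a.png

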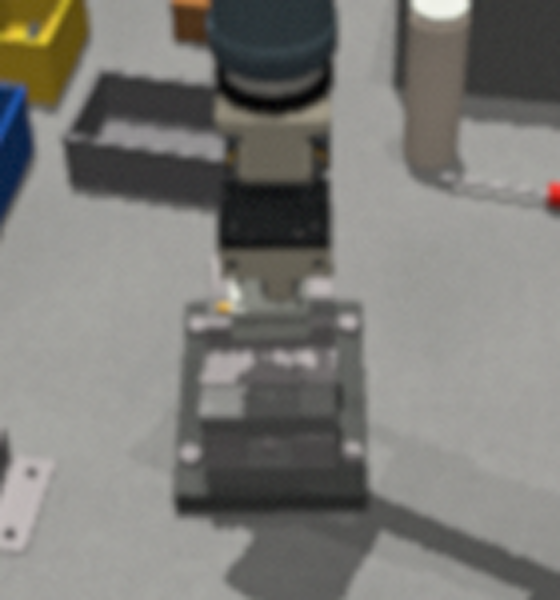

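View pics/c3b.png

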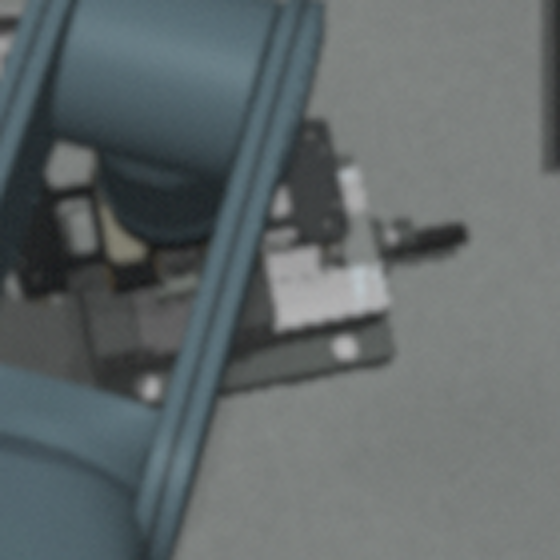

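Emit:
apply_moves(
  translation=[
    [0.7,-1,10],
    [0,0,10],
    [0,0,10],
    [0,0,8],
    [0,0,0],
  ],
  dr=[
    [0,0,0],
    [0,0,0],
    [0,0,0],
    [0,0,0],
    [0,0,0],
  ],
)

```text
time: 7.48
eef_pos: [0.572, -0.0558, 0.1549]
tool_rot: [[0.168, -0.986, -0.005], [-0.986, -0.168, 0.001], [-0.002, 0.004, -1.0]]
force: [-0.3, 0.5, -4.1]
gripper_width: 0.0274
```

```bash
python3 - <<'E'
from h import *
q=r.sense();print(q['eef_pos'],q['force'])
s=snap('side','s4.png')['color'][120:220,200:300,::-1]
cv2.imwrite('pics/c4a.png',cv2.resize(s,None,fx=6,fy=6,interpolation=cv2.INTER_CUBIC))
E
```

```text
[ 0.57202126 -0.05579397  0.15486552] [-0.3237496   0.47945564 -4.10664688]
```

View pics/c4a.png

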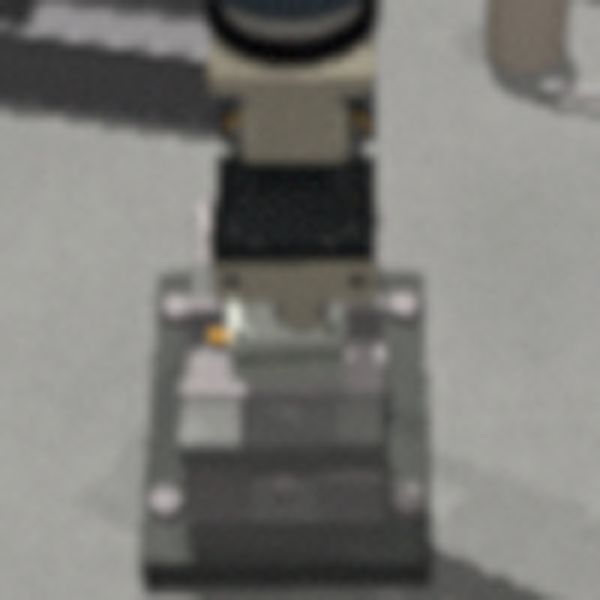

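The housing (230–345 px) is centred on the jaws (180–385 px), with its underside just below the jaw tops and no contact force. I carry on down.

Emit:
apply_moves(
  translation=[
    [0,0,5],
    [0,0,5],
    [0,0,4],
    [0,0,1],
    [0,0,0],
  ],
  dr=[
    [0,0,0],
    [0,0,0],
    [0,0,0],
    [0,0,0],
    [0,0,0],
  ],
)

```text
time: 7.95
eef_pos: [0.5734, -0.0562, 0.1422]
tool_rot: [[0.168, -0.986, -0.001], [-0.986, -0.168, 0.0], [-0.0, 0.001, -1.0]]
force: [-0.3, -0.4, -3.2]
gripper_width: 0.0271
```

Emit:
apply_moves(
  translation=[
    [0,0,1],
    [0,0,1],
    [0,0,1],
    [0,0,1],
    [0,0,0],
  ],
  dr=[
    [0,0,0],
    [0,0,0],
    [0,0,0],
    [0,0,0],
    [0,0,0],
  ],
)

```text
time: 8.37
eef_pos: [0.5735, -0.0562, 0.1385]
tool_rot: [[0.168, -0.986, -0.0], [-0.986, -0.168, 0.0], [-0.0, 0.0, -1.0]]
force: [0.0, -0.7, -3.9]
gripper_width: 0.0278
```

Emit:
apply_moves(
  translation=[
    [0,0,1],
    [0,0,1],
    [0,0,0.5],
    [0,0,0],
    [0,0,0],
  ],
  dr=[
    [0,0,0],
    [0,0,0],
    [0,0,0],
    [0,0,0],
    [0,0,0],
  ],
)

```text
time: 8.78
eef_pos: [0.5736, -0.0563, 0.1361]
tool_rot: [[0.168, -0.986, -0.0], [-0.986, -0.168, 0.0], [-0.0, 0.0, -1.0]]
force: [0.4, 0.2, -3.5]
gripper_width: 0.0274
```

Emit:
apply_moves(
  translation=[
    [0,0,0.5],
    [0,0,0],
    [0,0,0],
    [0,0,0],
    [0,0,0],
  ],
  dr=[
    [0,0,0],
    [0,0,0],
    [0,0,0],
    [0,0,0],
    [0,0,0],
  ],
)

```text
time: 9.2
eef_pos: [0.5736, -0.0563, 0.1357]
tool_rot: [[0.168, -0.986, 0.0], [-0.986, -0.168, -0.0], [0.0, -0.0, -1.0]]
force: [-0.1, -0.7, -3.2]
gripper_width: 0.0276
```

Emit:
apply_moves(
  translation=[
    [0,0,0.5],
    [0,0,0.5],
    [0,0,0],
    [0,0,0],
    [0,0,0],
  ],
  dr=[
    [0,0,0],
    [0,0,0],
    [0,0,0],
    [0,0,0],
    [0,0,0],
  ],
)

```text
time: 9.62
eef_pos: [0.5737, -0.0563, 0.1355]
tool_rot: [[0.168, -0.986, 0.001], [-0.986, -0.168, -0.0], [0.0, -0.001, -1.0]]
force: [-4.0, 0.7, 5.1]
gripper_width: 0.0276
```

Emit:
apply_moves(
  translation=[
    [0,0,0.5],
    [0,0,0],
    [0,0,0],
    [0,0,0],
    [0,0,0],
  ],
  dr=[
    [0,0,0],
    [0,0,0],
    [0,0,0],
    [0,0,0],
    [0,0,0],
  ],
)

```text
time: 10.03
eef_pos: [0.5737, -0.0563, 0.1356]
tool_rot: [[0.168, -0.986, 0.001], [-0.986, -0.168, -0.0], [0.001, -0.001, -1.0]]
force: [-5.0, 0.9, 8.2]
gripper_width: 0.0275
```

Emit:
apply_moves(
  translation=[
    [0,0,-0.5],
    [0,0,0],
    [0,0,0],
    [0,0,0],
    [0,0,0],
  ],
  dr=[
    [0,0,0],
    [0,0,0],
    [0,0,0],
    [0,0,0],
    [0,0,0],
  ],
  gripper=-1,
)

```text
time: 10.45
eef_pos: [0.5738, -0.0563, 0.1345]
tool_rot: [[0.168, -0.986, 0.0], [-0.986, -0.168, 0.0], [-0.0, -0.0, -1.0]]
force: [-0.1, -0.0, -0.5]
gripper_width: 0.0563
```

Emit:
apply_moves(
  translation=[
    [0,0,0],
    [0,0,0],
    [0,0,0],
    [0,0,0],
    [0,0,0],
  ],
  dr=[
    [0,0,0],
    [0,0,0],
    [0,0,0],
    [0,0,0],
    [0,0,0],
  ],
)

```text
time: 10.87
eef_pos: [0.5737, -0.0563, 0.1346]
tool_rot: [[0.168, -0.986, 0.0], [-0.986, -0.168, -0.0], [0.0, -0.0, -1.0]]
force: [0.8, -0.2, 0.1]
gripper_width: 0.0892
```

Emit:
apply_moves(
  translation=[
    [0,0,-10],
    [0,0,-25],
    [0,0,-30],
    [0,0,-30],
    [0,0,-20],
  ],
  dr=[
    [0,0,0],
    [0,0,0],
    [0,0,0],
    [0,0,0],
    [0,0,0],
  ],
)

```text
time: 11.28
eef_pos: [0.5745, -0.0564, 0.2536]
tool_rot: [[0.168, -0.986, 0.004], [-0.986, -0.168, -0.001], [0.002, -0.004, -1.0]]
force: [0.1, 0.6, 0.0]
gripper_width: 0.093
```

Emit:
apply_moves(
  translation=[
    [0,0,0],
    [0,0,0],
    [0,0,0],
    [0,0,0],
    [0,0,0],
  ],
  dr=[
    [0,0,-0.12],
    [0,0,-0.12],
    [0,0,-0.12],
    [0,0,-0.12],
    [0,0,-0.12],
  ],
)

```text
time: 11.7
eef_pos: [0.5737, -0.0562, 0.2507]
tool_rot: [[0.7, -0.715, 0.001], [-0.715, -0.7, -0.0], [0.001, -0.0, -1.0]]
force: [0.3, -0.4, -0.1]
gripper_width: 0.0929
```

Emit:
apply_moves(
  translation=[
    [0,0,0],
    [0,0,0],
    [0,0,0],
    [0,0,0],
    [0,0,0],
  ],
  dr=[
    [0,0,-0.12],
    [0,0,-0.12],
    [0,0,-0.12],
    [0,0,-0.12],
    [0,0,-0.12],
  ],
)

```text
time: 12.12
eef_pos: [0.5737, -0.0562, 0.2506]
tool_rot: [[0.981, -0.195, 0.001], [-0.195, -0.981, -0.0], [0.001, 0.0, -1.0]]
force: [-0.2, 0.5, 0.9]
gripper_width: 0.0929
```

Emit:
apply_moves(
  translation=[
    [0,0,0],
    [0,0,0],
    [0,0,0],
    [0,0,0],
    [0,0,0],
  ],
  dr=[
    [0,0,-0.12],
    [0,0,-0.12],
    [0,0,-0.12],
    [0,0,-0.01],
    [0,0,0],
  ],
)

```text
time: 12.53
eef_pos: [0.5737, -0.0563, 0.2503]
tool_rot: [[0.986, 0.164, 0.001], [0.164, -0.986, -0.0], [0.001, 0.0, -1.0]]
force: [0.0, 0.3, -0.5]
gripper_width: 0.0932
```

```bash
python3 - <<'E'
from h import *
np.set_printoptions(precision=4,suppress=True)
T=load('top0.png')
print('spray top',ray(T,(409,200),.17))
q=r.sense();print(q['eef_pos'],q['force'],q['qpos'])
s=snap('side','s5.png')['color'][120:220,200:300,::-1];t=snap('top','t5.png')['color'][120:220,210:350,::-1]
cv2.imwrite('pics/c5a.png',cv2.resize(s,None,fx=6,fy=6,interpolation=cv2.INTER_CUBIC))
cv2.imwrite('pics/c5b.png',cv2.resize(t,None,fx=5.7,fy=5.7,interpolation=cv2.INTER_CUBIC))
E
```

```text
spray top [ 0.4997 -0.4385  0.17  ]
[ 0.5737 -0.0563  0.2503] [ 0.0082  0.2822 -0.4865] [-16.6827  16.8088  82.3338   0.0003  80.8176 -26.1486]
```

View pics/c5a.png

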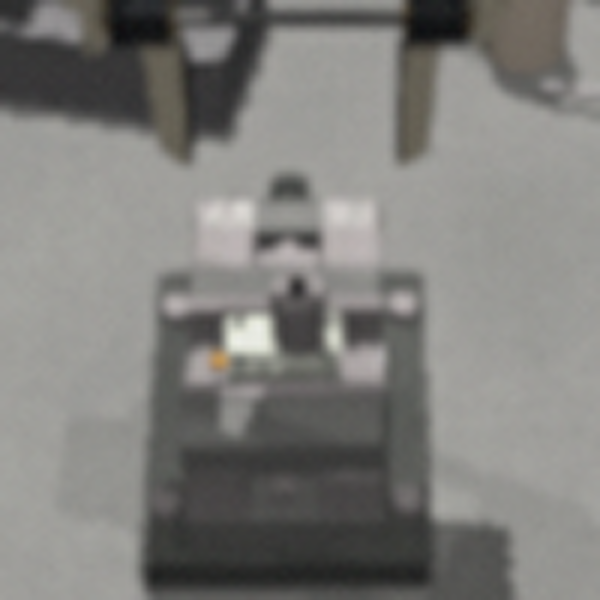

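View pics/c5b.png

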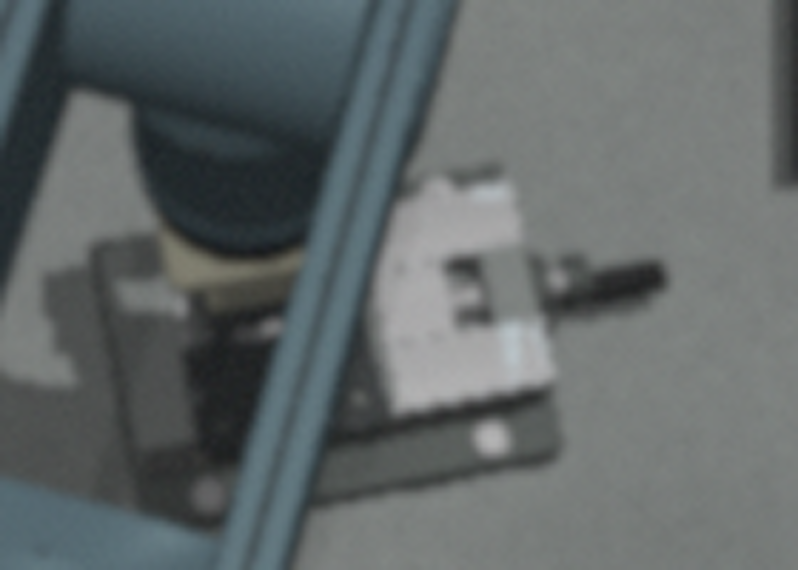

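The gearmotor stands upright on the bed between the jaws: can top at (295,285), spindle at (218,360). Next is the crank.

Emit:
apply_moves(
  translation=[
    [2,36.7,0],
    [2,36.7,0],
    [2,36.7,0],
    [2,36.7,0],
    [2,36.7,0],
  ],
  dr=[
    [0,0,0],
    [0,0,0],
    [0,0,0],
    [0,0,0],
    [0,0,-0.003],
  ],
)

```text
time: 13.05
eef_pos: [0.6144, -0.2371, 0.2499]
tool_rot: [[0.986, 0.168, 0.0], [0.168, -0.986, -0.0], [0.0, 0.0, -1.0]]
force: [0.7, 0.6, 0.8]
gripper_width: 0.0931
```

Emit:
apply_moves(
  translation=[
    [0,0,30],
    [0,0,40],
    [0,0,40],
    [0,0,30],
    [0,0,10],
  ],
  dr=[
    [0,0,0],
    [0,0,0],
    [0,0,0],
    [0,0,0],
    [0,0,0],
  ],
)

```text
time: 13.47
eef_pos: [0.6111, -0.234, 0.0939]
tool_rot: [[0.986, 0.168, -0.008], [0.168, -0.986, 0.005], [-0.007, -0.006, -1.0]]
force: [-1.3, -0.1, -1.0]
gripper_width: 0.0928
```

```bash
python3 - <<'E'
from h import *
np.set_printoptions(precision=4,suppress=True)
q=r.sense();print(q['eef_pos'],q['force'],q['qpos'])
s=snap('side','s6.png')['color'][110:210,200:300,::-1];t=snap('top','t6.png')['color'][120:220,230:370,::-1]
cv2.imwrite('pics/c6a.png',cv2.resize(s,None,fx=6,fy=6,interpolation=cv2.INTER_CUBIC))
cv2.imwrite('pics/c6b.png',cv2.resize(t,None,fx=5.7,fy=5.7,interpolation=cv2.INTER_CUBIC))
E
```

```text
[ 0.6111 -0.234   0.0939] [-1.2887 -0.1164 -0.9514] [-30.7033  31.8632  81.7549  -0.0009  66.9178 -40.3486]
```

View pics/c6a.png

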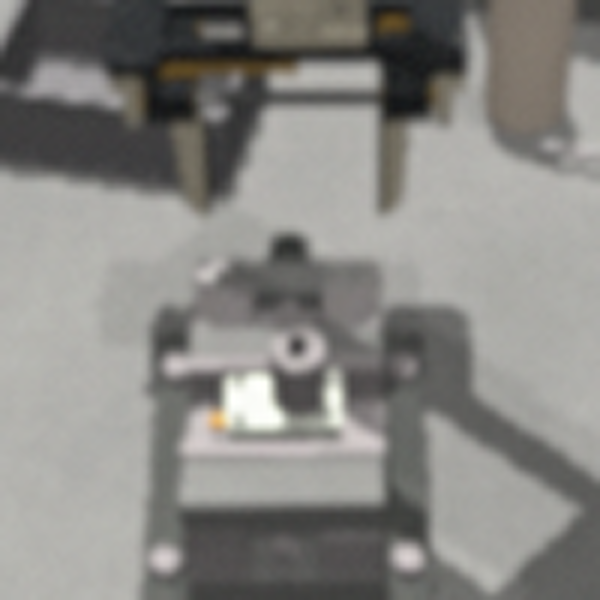

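View pics/c6b.png

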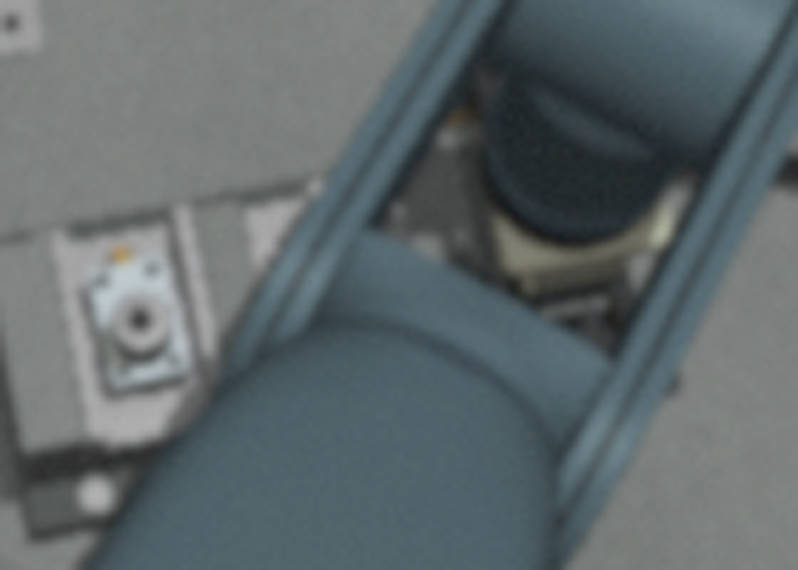

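Emit:
apply_moves(
  translation=[
    [0,0,15],
    [0,0,20],
    [0,0,20],
    [0,0,5],
    [0,0,0],
  ],
  dr=[
    [0,0,0],
    [0,0,0],
    [0,0,0],
    [0,0,0],
    [0,0,0],
  ],
)

```text
time: 13.98
eef_pos: [0.6146, -0.2356, 0.0405]
tool_rot: [[0.985, 0.17, 0.0], [0.17, -0.985, -0.0], [0.0, 0.0, -1.0]]
force: [-0.1, 0.2, 0.4]
gripper_width: 0.0931
```

Emit:
apply_moves(
  translation=[
    [0,0,5],
    [0,0,5],
    [0,0,5],
    [0,0,0],
    [0,0,0],
  ],
  dr=[
    [0,0,0],
    [0,0,0],
    [0,0,0],
    [0,0,0],
    [0,0,0],
  ],
)

```text
time: 14.4
eef_pos: [0.6141, -0.2355, 0.0247]
tool_rot: [[0.985, 0.17, -0.0], [0.17, -0.985, 0.0], [-0.0, -0.0, -1.0]]
force: [0.2, -0.2, 0.1]
gripper_width: 0.093
```

Emit:
apply_moves(
  translation=[
    [0,0,0],
    [0,0,0],
    [0,0,0],
    [0,0,0],
    [0,0,0],
  ],
  dr=[
    [0,0,0],
    [0,0,0],
    [0,0,0],
    [0,0,0],
    [0,0,0],
  ],
  gripper=1,
  squeeze=20,
)

```text
time: 14.82
eef_pos: [0.6142, -0.2355, 0.0248]
tool_rot: [[0.985, 0.17, 0.0], [0.17, -0.985, -0.0], [0.0, 0.0, -1.0]]
force: [0.3, -0.6, -0.4]
gripper_width: 0.0643
```

Emit:
apply_moves(
  translation=[
    [0,0,0],
    [0,0,0],
    [0,0,0],
    [0,0,0],
    [0,0,0],
  ],
  dr=[
    [0,0,0],
    [0,0,0],
    [0,0,0],
    [0,0,0],
    [0,0,0],
  ],
)

```text
time: 15.23
eef_pos: [0.6142, -0.2355, 0.0247]
tool_rot: [[0.985, 0.17, 0.0], [0.17, -0.985, 0.0], [0.0, -0.0, -1.0]]
force: [0.1, 1.1, -0.4]
gripper_width: 0.0307
```

Emit:
apply_moves(
  translation=[
    [0,0,0],
    [0,0,0],
    [0,0,0],
    [0,0,0],
    [0,0,0],
  ],
  dr=[
    [0,0,0],
    [0,0,0],
    [0,0,0],
    [0,0,0],
    [0,0,0],
  ],
)

```text
time: 15.65
eef_pos: [0.6146, -0.2355, 0.0247]
tool_rot: [[0.985, 0.17, 0.001], [0.17, -0.985, -0.0], [0.001, 0.0, -1.0]]
force: [2.1, 0.6, -0.7]
gripper_width: 0.0164
```

```bash
cat > plan.py <<'E'
from h import *
# args: theta now, theta end, rows
a,b,n=float(sys.argv[1]),float(sys.argv[2]),int(sys.argv[3])
th=np.linspace(a,b,n+1)
P=np.round(np.c_[38*np.sin(th),-38*np.cos(th)],1)
d=np.diff(P,axis=0)
for i in range(n):
    if i%5==0: print('call',i//5,'->',th[min(i+5,n)].round(2),P[min(i+5,n)])
    print([round(d[i,0],1),0,round(d[i,1],1)],end=', ' if i%5<4 else '\n')
q=r.sense();print()
C=np.array([.6117,-.2369]);p=q['eef_pos'];f=q['force']
xv=np.array([.986,.167]);yv=np.array([-.167,.986])
u=np.array([xv@(p[:2]-C)*1e3,(p[2]+.008-.070)*1e3]);print('xv,z rel',u.round(1),'r',np.hypot(*u).round(1),'th',np.arctan2(u[0],u[1])%(2*np.pi),'yv',(yv@(p[:2]-C)*1e3).round(1),'F xv,yv,z',(xv@f[:2]).round(1),(yv@f[:2]).round(1),f[2].round(1))
E
python3 plan.py 3.06 11.46 35
```

```text
call 0 -> 4.26 [-34.2  16.6]
[np.float64(-9.1), 0, np.float64(-0.4)], [np.float64(-8.7), 0, np.float64(-2.5)], [np.float64(-7.9), 0, np.float64(-4.5)], [np.float64(-6.6), 0, np.float64(-6.2)], [np.float64(-5.0), 0, np.float64(-7.7)]
call 1 -> 5.46 [-27.9 -25.8]
[np.float64(-2.9), 0, np.float64(-8.6)], [np.float64(-0.9), 0, np.float64(-9.0)], [np.float64(1.4), 0, np.float64(-9.0)], [np.float64(3.4), 0, np.float64(-8.5)], [np.float64(5.3), 0, np.float64(-7.3)]
call 2 -> 6.66 [ 14.  -35.3]
[np.float64(7.0), 0, np.float64(-5.9)], [np.float64(8.1), 0, np.float64(-4.1)], [np.float64(8.9), 0, np.float64(-2.0)], [np.float64(9.1), 0, np.float64(0.2)], [np.float64(8.8), 0, np.float64(2.3)]
call 3 -> 7.86 [38.   0.2]
[np.float64(8.0), 0, np.float64(4.3)], [np.float64(6.7), 0, np.float64(6.1)], [np.float64(5.1), 0, np.float64(7.6)], [np.float64(3.2), 0, np.float64(8.5)], [np.float64(1.0), 0, np.float64(9.0)]
call 4 -> 9.06 [13.6 35.5]
[np.float64(-1.1), 0, np.float64(9.1)], [np.float64(-3.3), 0, np.float64(8.5)], [np.float64(-5.2), 0, np.float64(7.4)], [np.float64(-6.8), 0, np.float64(6.1)], [np.float64(-8.0), 0, np.float64(4.2)]
call 5 -> 10.26 [-28.2  25.5]
[np.float64(-8.9), 0, np.float64(2.2)], [np.float64(-9.1), 0, np.float64(0.0)], [np.float64(-8.8), 0, np.float64(-2.1)], [np.float64(-8.1), 0, np.float64(-4.1)], [np.float64(-6.9), 0, np.float64(-6.0)]
call 6 -> 11.46 [-34. -17.]
[np.float64(-5.2), 0, np.float64(-7.4)], [np.float64(-3.4), 0, np.float64(-8.5)], [np.float64(-1.2), 0, np.float64(-9.0)], [np.float64(1.0), 0, np.float64(-9.1)], [np.float64(3.0), 0, np.float64(-8.5)]

xv,z rel [  3.1 -37.3] r 37.4 th 3.058423718239373 yv 0.9 F xv,yv,z 2.1 0.2 -0.7
```

Emit:
apply_moves(
  translation=[
    [-9.1,0,-0.4],
    [-8.7,0,-2.5],
    [-7.9,0,-4.5],
    [-6.6,0,-6.2],
    [-5.0,0,-7.7],
  ],
  dr=[
    [0,0,0],
    [0,0,0],
    [0,0,0],
    [0,0,0],
    [0,0,0],
  ],
  squeeze=35,
)

```text
time: 16.07
eef_pos: [0.58, -0.2417, 0.0472]
tool_rot: [[0.986, 0.169, 0.006], [0.17, -0.986, -0.001], [0.006, 0.002, -1.0]]
force: [12.8, 5.1, 0.1]
gripper_width: 0.0161
```

```bash
python3 plan.py 4.26 4.3 1 | tail -1
```

```text
xv,z rel [-32.1 -14.8] r 35.3 th 4.278785382229607 yv 0.6 F xv,yv,z 13.5 2.9 0.1
```

```bash
sed -i 's/C=np.array(.*);p=/C=np.array([.6142,-.2365]);p=/; s/round(d\[i,0\],1)/float(round(d[i,0],1))/; s/round(d\[i,1\],1)\]/float(round(d[i,1],1))]/' plan.py; python3 plan.py 4.29 11.49 30
```

```text
call 0 -> 5.49 [-27.1 -26.7]
[-2.7, 0, -8.7], [-0.5, 0, -9.1], [1.6, 0, -8.9], [3.7, 0, -8.4], [5.5, 0, -7.2]
call 1 -> 6.69 [ 15.  -34.9]
[7.1, 0, -5.6], [8.3, 0, -3.9], [8.9, 0, -1.7], [9.1, 0, 0.4], [8.7, 0, 2.6]
call 2 -> 7.89 [38.   1.4]
[7.9, 0, 4.6], [6.6, 0, 6.3], [4.8, 0, 7.7], [2.9, 0, 8.6], [0.8, 0, 9.1]
call 3 -> 9.09 [12.5 35.9]
[-1.4, 0, 9.0], [-3.5, 0, 8.3], [-5.5, 0, 7.4], [-6.9, 0, 5.8], [-8.2, 0, 4.0]
call 4 -> 10.29 [-28.9  24.6]
[-8.9, 0, 1.9], [-9.1, 0, -0.2], [-8.8, 0, -2.4], [-7.9, 0, -4.4], [-6.7, 0, -6.2]
call 5 -> 11.49 [-33.4 -18. ]
[-5.1, 0, -7.5], [-3.0, 0, -8.6], [-1.0, 0, -9.0], [1.2, 0, -9.1], [3.4, 0, -8.4]

xv,z rel [-34.6 -14.8] r 37.6 th 4.307055245037945 yv 0.6 F xv,yv,z 13.5 2.9 0.1
```

Emit:
apply_moves(
  translation=[
    [-0.7,0,-9.7],
    [-0.5,0,-9.1],
    [1.6,0,-8.9],
    [3.7,0,-8.4],
    [5.5,0,-7.2],
  ],
  dr=[
    [0,0,0],
    [0,0,0],
    [0,0,0],
    [0,0,0],
    [0,0,0],
  ],
)

```text
time: 16.48
eef_pos: [0.5868, -0.2403, 0.0889]
tool_rot: [[0.985, 0.17, -0.0], [0.17, -0.985, 0.0], [-0.0, -0.0, -1.0]]
force: [6.7, -1.9, -12.8]
gripper_width: 0.0156
```

```bash
python3 plan.py 4.26 4.3 1 | tail -1
```

```text
xv,z rel [-27.7  26.9] r 38.6 th 5.483063870405515 yv 0.8 F xv,yv,z 6.3 -3.0 -12.8
```

Emit:
apply_moves(
  translation=[
    [7.6,0,-4.1],
    [8.3,0,-3.9],
    [8.9,0,-1.7],
    [9.1,0,0.4],
    [8.7,0,2.6],
  ],
  dr=[
    [0,0,0],
    [0,0,0],
    [0,0,0],
    [0,0,0],
    [0,0,0],
  ],
)

```text
time: 16.9
eef_pos: [0.6286, -0.233, 0.0978]
tool_rot: [[0.985, 0.17, -0.001], [0.17, -0.985, -0.0], [-0.001, 0.0, -1.0]]
force: [-3.2, 0.9, 4.0]
gripper_width: 0.0159
```

```bash
python3 plan.py 4.26 4.3 1 | tail -1
```

```text
xv,z rel [14.8 35.8] r 38.7 th 0.3908666087537715 yv 1.0 F xv,yv,z -3.0 1.4 4.0
```

Emit:
apply_moves(
  translation=[
    [7.9,0,4.6],
    [6.6,0,6.3],
    [4.8,0,7.7],
    [2.9,0,8.6],
    [0.8,0,9.1],
  ],
  dr=[
    [0,0,0],
    [0,0,0],
    [0,0,0],
    [0,0,0],
    [0,0,0],
  ],
)

```text
time: 17.32
eef_pos: [0.6517, -0.2288, 0.059]
tool_rot: [[0.985, 0.171, -0.0], [0.171, -0.985, -0.0], [-0.0, -0.0, -1.0]]
force: [-4.3, -0.5, 4.2]
gripper_width: 0.0155
```

```bash
python3 plan.py 4.26 4.3 1 | tail -1
```

```text
xv,z rel [38.3 -3. ] r 38.4 th 1.649109229547581 yv 1.3 F xv,yv,z -4.3 0.3 4.2
```

Emit:
apply_moves(
  translation=[
    [-1.7,0,9.0],
    [-3.5,0,8.3],
    [-5.5,0,7.4],
    [-6.9,0,5.8],
    [-8.2,0,4.0],
  ],
  dr=[
    [0,0,0],
    [0,0,0],
    [0,0,0],
    [0,0,0],
    [0,0,0],
  ],
)

```text
time: 17.73
eef_pos: [0.6255, -0.2335, 0.0259]
tool_rot: [[0.985, 0.17, 0.0], [0.17, -0.985, 0.0], [0.0, 0.0, -1.0]]
force: [-3.4, 4.7, 21.5]
gripper_width: 0.0159
```

```bash
python3 plan.py 4.26 4.3 1 | tail -1
```

```text
xv,z rel [ 11.6 -36.1] r 37.9 th 2.829776885273802 yv 1.0 F xv,yv,z -2.5 5.2 21.5
```

Emit:
apply_moves(
  translation=[
    [-8.9,0,0.2],
    [-9.1,0,-0.5],
    [-8.8,0,-2.4],
    [-7.9,0,-4.4],
    [-6.7,0,-6.2],
  ],
  dr=[
    [0,0,0],
    [0,0,0],
    [0,0,0],
    [0,0,0],
    [0,0,0],
  ],
)

```text
time: 18.15
eef_pos: [0.5859, -0.2406, 0.0379]
tool_rot: [[0.986, 0.169, 0.003], [0.169, -0.986, 0.0], [0.003, 0.0, -1.0]]
force: [8.7, 2.5, -0.5]
gripper_width: 0.0159
```

```bash
python3 plan.py 4.26 4.3 1 | tail -1
```

```text
xv,z rel [-28.6 -24.1] r 37.4 th 4.012726367238085 yv 0.7 F xv,yv,z 9.0 1.0 -0.5
```

Emit:
apply_moves(
  translation=[
    [-4.6,0,-7.5],
    [-2.8,0,-8.6],
    [-1.0,0,-9.0],
    [1.2,0,-9.1],
    [3.4,0,-8.4],
  ],
  dr=[
    [0,0,0],
    [0,0,0],
    [0,0,0],
    [0,0,0],
    [0,0,0],
  ],
)

```text
time: 18.57
eef_pos: [0.5807, -0.2414, 0.0797]
tool_rot: [[0.986, 0.17, -0.002], [0.17, -0.986, 0.001], [-0.001, -0.001, -1.0]]
force: [5.2, -2.0, -9.6]
gripper_width: 0.0159
```

Emit:
apply_moves(
  translation=[
    [0,0,0],
    [0,0,0],
    [0,0,0],
    [0,0,0],
    [0,0,0],
  ],
  dr=[
    [0,0,0],
    [0,0,0],
    [0,0,0],
    [0,0,0],
    [0,0,0],
  ],
)

```text
time: 18.98
eef_pos: [0.5816, -0.2413, 0.0811]
tool_rot: [[0.985, 0.17, 0.0], [0.17, -0.985, -0.0], [0.0, 0.0, -1.0]]
force: [1.3, -0.9, 0.8]
gripper_width: 0.0159
```

```bash
python3 plan.py 4.26 4.3 1 | tail -1
python3 - <<'E'
from h import *
s=snap('side','s7.png')['color'][110:210,200:300,::-1];t=snap('top','t7.png')['color'][120:220,210:350,::-1]
cv2.imwrite('pics/c7a.png',cv2.resize(s,None,fx=6,fy=6,interpolation=cv2.INTER_CUBIC))
cv2.imwrite('pics/c7b.png',cv2.resize(t,None,fx=5.7,fy=5.7,interpolation=cv2.INTER_CUBIC))
E
```

```text
xv,z rel [-32.9  19.1] r 38.1 th 5.238744741162492 yv 0.7 F xv,yv,z 1.2 -1.1 0.8
```

View pics/c7a.png

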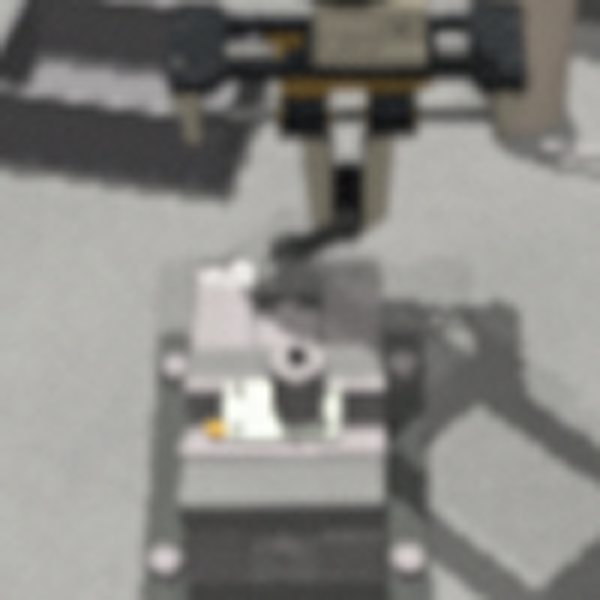

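View pics/c7b.png

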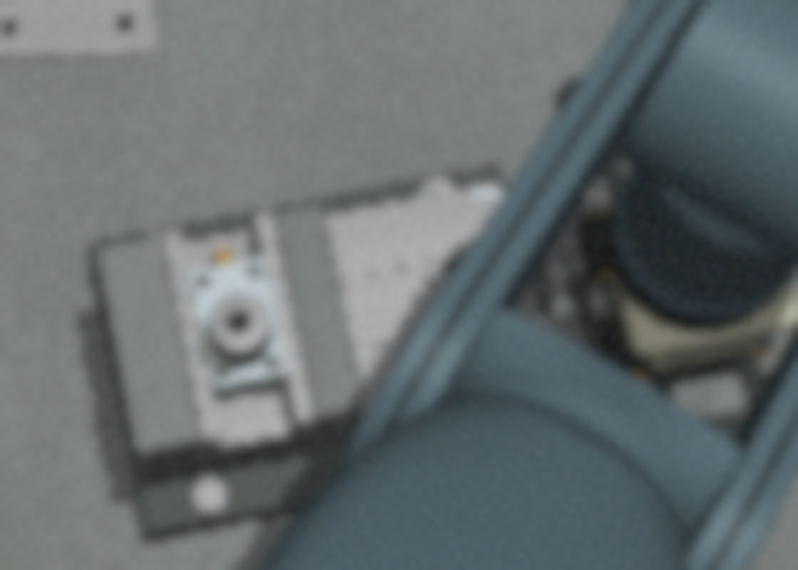

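Crank angle measured at about 11.52 rad. The housing sits flush between both jaws in both views: (220–340, 375–440) side, (200–290, 260–390) top. Now I let go.

Emit:
apply_moves(
  translation=[
    [0,0,0],
    [0,0,0],
    [0,0,0],
    [0,0,0],
    [0,0,0],
  ],
  dr=[
    [0,0,0],
    [0,0,0],
    [0,0,0],
    [0,0,0],
    [0,0,0],
  ],
  gripper=0,
)

```text
time: 19.5
eef_pos: [0.5812, -0.241, 0.0808]
tool_rot: [[0.985, 0.17, -0.001], [0.17, -0.985, 0.0], [-0.001, -0.001, -1.0]]
force: [-0.1, -0.2, 1.3]
gripper_width: 0.0436
```

Emit:
apply_moves(
  translation=[
    [0,0,0],
    [0,0,-5],
    [0,0,-15],
    [0,0,-25],
    [0,0,-25],
  ],
  dr=[
    [0,0,0],
    [0,0,0],
    [0,0,0],
    [0,0,0],
    [0,0,0],
  ],
)

```text
time: 19.92
eef_pos: [0.5809, -0.2407, 0.1513]
tool_rot: [[0.985, 0.17, -0.002], [0.17, -0.985, 0.001], [-0.002, -0.002, -1.0]]
force: [0.2, -0.8, -0.4]
gripper_width: 0.0464
```

Emit:
apply_moves(
  translation=[
    [0,10,-30],
    [0,20,-30],
    [0,20,-20],
    [0,20,0],
    [0,10,0],
  ],
  dr=[
    [0,0,0],
    [0,0,0],
    [0,0,0],
    [0,0,0],
    [0,0,0],
  ],
)

```text
time: 20.33
eef_pos: [0.5959, -0.3226, 0.2335]
tool_rot: [[0.986, 0.169, 0.003], [0.169, -0.986, -0.004], [0.003, 0.004, -1.0]]
force: [-0.1, -0.0, 0.1]
gripper_width: 0.0465
```

Emit:
apply_moves(
  translation=[
    [0,0,0],
    [0,0,0],
    [0,0,0],
    [0,0,0],
    [0,0,0],
  ],
  dr=[
    [0,0,0],
    [0,0,0],
    [0,0,0],
    [0,0,0],
    [0,0,0],
  ],
)

```text
time: 20.75
eef_pos: [0.595, -0.3187, 0.2306]
tool_rot: [[0.985, 0.171, -0.001], [0.171, -0.985, 0.001], [-0.001, -0.001, -1.0]]
force: [0.6, -0.1, -0.1]
gripper_width: 0.0468
```

```bash
python3 - <<'E'
from h import *
s=snap('side','s8.png')['color'][100:220,190:310,::-1];t=snap('top','t8.png')['color'][120:220,210:350,::-1]
cv2.imwrite('pics/c8a.png',cv2.resize(s,None,fx=5,fy=5,interpolation=cv2.INTER_CUBIC))
cv2.imwrite('pics/c8b.png',cv2.resize(t,None,fx=5.7,fy=5.7,interpolation=cv2.INTER_CUBIC))
E
```

```text
(no output)
```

View pics/c8a.png

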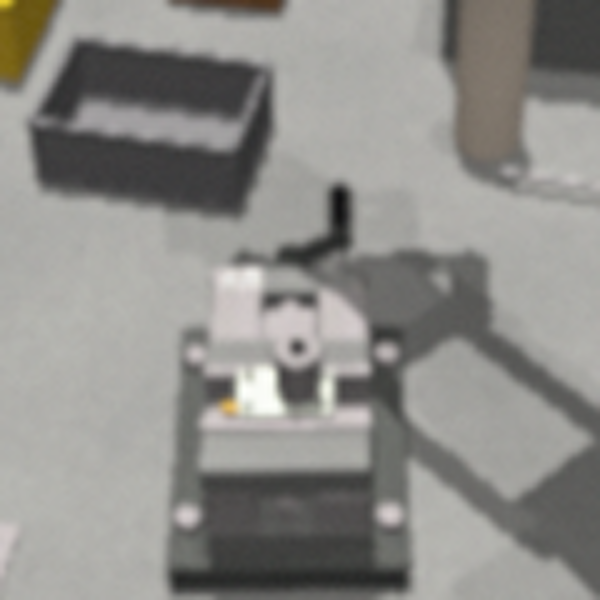

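View pics/c8b.png

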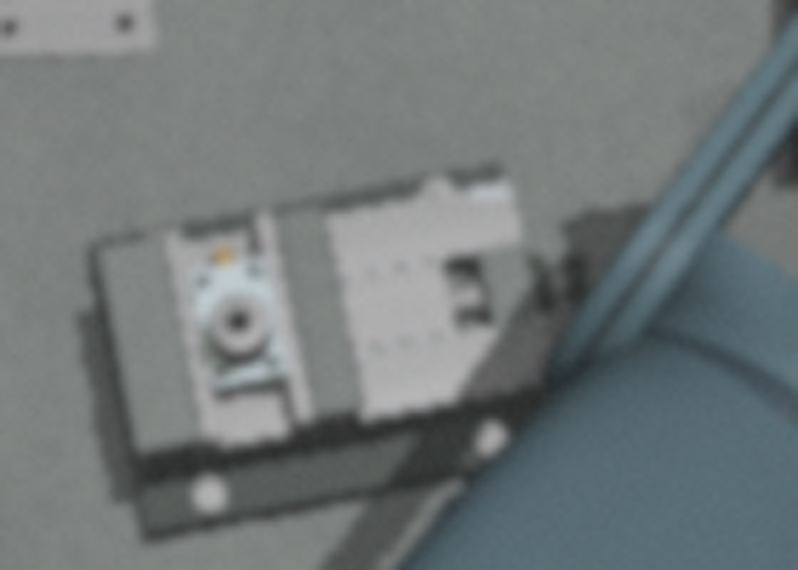

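```bash
python3 - <<'E'
from h import *
np.set_printoptions(precision=4,suppress=True)
T=load('top8.png') if 0 else load('t8.png');S=load('s8.png')
X,e=tri(T,uz((238,320),5.7,(210,120)),S,uz((297,346),5,(190,100)))
O=np.array([.588,-.0875]);xv=np.array([.986,.168]);yv=np.array([-.168,.986])
d=X[:2]-O;print('can top',X,e,'in vise x,y',xv@d*1e3,yv@d*1e3,'h above bed',X[2]-.085)
# spindle vs can direction in top view
a=ray(T,uz((223,255),5.7,(210,120)),.1);b=ray(T,uz((238,320),5.7,(210,120)),.151);print('yaw',np.arctan2((a-b)[1],(a-b)[0]))
# handle: ray meets plane y_v=-151 (+-)
p=uz((341,213),5,(190,100));C0=-S['R'].T@S['t'];dd=S['R'].T@np.linalg.solve(S['camera_matrix'],[*p,1])
C=np.array([.6142,-.2365]);k=(yv@(C-C0[:2]))/(yv@dd[:2]);H=C0+k*dd;u=(xv@(H[:2]-C),H[2]-.07);print('handle',H,u,np.arctan2(*u)%(2*np.pi)+2*np.pi)
q=r.sense();print(q['time'],q['force'],q['joint_vel'])
E
```

```text
can top [ 0.5733 -0.0485  0.1543] [0.17 0.26] in vise x,y -7.9778551680758945 40.91564727546663 h above bed 0.0692757801511623
yaw 0.16332870187492002
handle [ 0.5802 -0.2423  0.0873] (np.float64(-0.034481325153424794), np.float64(0.01726373232956996)) 11.459756993827668
20.85 [-0.616   0.7713 -0.5588] [-0.2655  0.0914 -0.3048  0.0657 -0.064  -0.0632]
```

```bash
python3 -c "
from rig import r
print(r.close_job())"
```

```text
the job is handed in; nothing more can be done
None
```

I clamped the smaller gearmotor in the vise and handed the job in after about 21 s of the 61 s allowed. The hand-in gives no verdict. The grip force itself could not be measured, so I judge tightness from the crank angle.

**What I did:**
- **Placing:** I gripped the motor by its can and stood it on the vise bed between the jaws. Touchdown came at the tool height I expected, and I let go.
- **Winding:** I held the crank handle from above and wound it clockwise from about 3.1 rad to about 11.5 rad. Then I let go and moved clear.

**Last checks, from both cameras after letting go:**
- **Centring:** the can sits at -8 mm along the jaw width in the vise frame, so the housing is centred.
- **Seat:** the can is at 41 mm along the screw, against 42 mm expected with the housing against the fixed jaw.
- **Alignment:** motor yaw reads 0.163 rad and vise yaw about 0.168 rad.
- **Crank angle:** 11.46 rad by camera and 11.52 rad by the arm, about 1.6 rad past contact.
- **Arm and bystanders:** the tool force is at its noise level, so the arm touches nothing. I moved none of the other things and saw no sign of a shift, though I did not measure them again.

**What disagreed:**
- **Crank centre:** my first estimate was about 2.5 mm off. It showed as side forces of 13 to 22 N on the handle, and I corrected it while winding.
- **Can height:** the can top read 3 mm higher above the bed than its nominal 66 mm, which is about the limit of the image resolution.

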